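# Wedge the rocking stamping block

## Task

The stamping block's stand rocks because its front-left foot (seen from the robot) is worn short. With your fingertips, push the wooden wedge along the bench, thin end first, under that foot until it just fills the gap, then press down firmly on top of the stand at that corner; if it still rocks, push the wedge in further and press again. Finish while still pressing down on that corner, with the stand level and steady on its wedge; lift and carry nothing, do not jack the stand up or shove it along, and leave the hammer, dish and punch alone.

Things in the scene. Friction and masses are not known exactly. Their poses are not given: they have to be found in the camera images.
- block_stand: dark hardwood stand 140 (x) x 160 (y) mm with a steel stamping block let into it, on four round rubber feet centred at x +-52, y +-62. Origin: footprint centre, at bench height when level; x to its back (away from the robot), y left, z up. Wood from z 12 to 42; steel up to 62 over x -31..59, y -45..45. Three punches stand on the front ledge at x -51, y -64, -36, -22, up to z 76. Loose, 1.8-2.5 kg
- stand_foot (a point): centre of the worn front-left foot's underside if the foot were full length (at bench height when the stand is level). The foot is 20 mm across and really ends 4 to 8 mm higher; how much is not told and must be felt. Untouched, the stand rests level on its three good feet; 3 to 6 N down on this corner rocks it until the worn foot meets the bench
- stand_corner (a point): point on top of the stand's wood straight above the worn foot, 42 mm above the bench when level: the place to press. The bare wood round it reaches 18 mm to the front and left edges and 17 to 21 mm to the steel
- wedge: hardwood wedge 85 x 28 mm, flat underneath, rising evenly from 1.5 mm at its thin end to 14 mm; about 40 g. Origin: middle of its underside; x toward the thin end, z up. It starts flat before the worn foot, thin end to it, a little askew, 10 to 30 mm short of the stand. About 0.3 N slides it; the push rises once it meets the foot; 5 to 12 N, by friction and mass, starts to shove or lift the stand
- wedge_tip (a point): middle of the wedge's thin end, on its underside
- wedge_back (a point): middle of the wedge's thick end face, 7 mm above the bench: the place to push
- hammer: chasing hammer with a wooden handle lying on the bench in front of the stand's right half, 56 x 203 x 24 mm; origin under its middle; to be left alone
- dish: small round brass dish, 55 mm across, 14 mm high, on the bench in front of the stand's middle; origin under its centre; to be left alone
- loose_punch: thin steel punch lying on the bench in front of the stand's right half, 7 x 64 x 7 mm; origin under its middle; to be left alone
Not all that is in view belongs to the job. Of the things that look like the wedge, take the one that is farthest to the robot's left at the start.

How it is judged:
By the outcome, as a careful person would: the job done as asked, in the order asked, and still so for the second after the job is handed in, while the arm keeps its last pose, push and grip.
It also fails if it takes over 54 s, if anything falls off the work surface, if the arm or the gripper's body presses on something with over 40 N, if the wrist force passes 120 N, or if a joint passes its speed limit or range.

## Robot

A 6-joint arm with a two-finger parallel gripper is mounted at the origin on a cart in front of the work surface, level with it; the furniture and walls round the work are solid. World frame = base frame: x ahead of the robot, y to its left, z up, the work surface at z = 0. Lengths are in mm, angles in rad, forces in N, time in s.
With the tool pointing down it reaches from about 350 to 975 mm from the base axis. Payload 4.9 kg.
Tool frame: the origin (TCP) lies midway between the tips of the shut fingers; the grasp point (between the pads) lies 19 mm behind it; z points along the fingers, y is the line along which they close (so a half turn about z gives the same grasp; the last joint's range is limited). The gripper opens to 85 mm and grips with 20 to 120 N. Pads are 22 mm wide; open, the fingers measure 114 mm over their backs; the gripper's body (76 mm by 85 mm) begins 54 mm behind the grasp point. The pads swing forward as they close: fully open they stand 13 mm farther back than shut.
Start: joints at [1.109, 0.053, 1.613, -0, 1.476, -0.119], TCP at [210.067, 588.62, 231.304] pointing down, gripper open.
Joint ranges: [-3.01, 3.01], [-1.01, 2.22], [0.06, 2.58], [-1.02, 4.17], [0.09, 2.62], [-3.14, 3.14]. Speed limits (rad/s): [2.57, 2.57, 3.14, 3.14, 3.14, 3.14].

## Interface

Orientations are given as a rotation vector (axis times angle).
In Python, from bench import arm gives the robot as it stands. The module is installed in compiled form; this text tells all that it offers.
- The arm moves only by the tool step_arm, never from a script. Its argument "rows" is one flat list of numbers, 5 for each row, row after row: the closure, from 0 (fully open) to 1 (shut), then the shift along the tool's x, y, z in m, then the turn about the tool's z in rad. A call has 1 to 8 rows; each row is the pose to reach, as a shift and turn from the pose commanded when the call began, along the tool's axes at that moment; what a row does not reach only later rows make up. A row lasts 1/8 s, in which the tool goes at most 62.5 mm and 10.7 degrees, less where a joint would pass 70% of its speed; a pose out of reach is approached as far as the arm can. A call with a gripper value outside its range is refused whole. The fingers move at their own pace and stop on an object; "squeeze" is the grip in N (left out, the last holds). Time passes only in rows, so rows that repeat a pose let the fingers close. It gives the time, the measured TCP pose, the force, the opening and the grip force at its end, in the units of the state.
- arm.sense(): the state, without advancing time (a new reading comes with each control period).
- arm.camera(name): name is "side" or "top" or "wrist"; returns a dict with "img" (480x640x3 uint8, red, green, blue), "range_z" (480x640 float32, mm along the optical axis (not along the pixel's ray), 0 where there is no reading), "fx", "fy", "cx", "cy" (pixels), "rvec" (rotation vector, rad) and "tvec" (3), from world to camera coordinates, as OpenCV has them. Camera axes: x right, y down, z forward; pixel columns grow to the right and rows downward; lengths in mm; the calibration is good to about 2 mm. A picture is of the moment at which its call begins.
- arm.hand_in(): hands the job in; it is judged then, once.
The state is a dict: "clock": time; "joints": joint angles; "qd": joint speeds; "tau": joint torques, N m; "eef_pos": TCP position; "eef_rot": TCP orientation; "contact_force": force on the tool from outside, world axes, zero at the start; "moment": the same for the moment, N m; "gripper_width": finger opening in mm; "gripper_force": force on a finger pad.
Only numpy, scipy, OpenCV 4.12 (cv2) and the standard library are available. Lean on these libraries where they do the work, as an engineer would, in place of code of your own. Each camera call takes 0.05 s, during which the arm holds its last target. There are 200 camera calls.

## Working session

There is one attempt and no reset: what is moved stays moved. The work goes in short steps, Python scripts to look and compute and a tool call to move; the robot and the scene stay as the last step left them, time stands still between calls to the robot, and variables do not carry over. Pictures are saved under pics/ and viewed, at most 10 in all, crops included, and the job is handed in when it is done.

Besides the shell and the picture viewer there is one more tool, called as name(argument=value, ...) on one line, values as JSON. step_arm: Moves the arm, as the interface text tells. Its arguments: {"type":"object","properties":{"rows":{"type":"array"},"squeeze":{"type":"number"}},"required":["rows"]}

```bash
mkdir -p pics
cat > h.py <<'E'
import numpy as np, cv2
from bench import arm
def cam(n):
    c=arm.camera(n); R=cv2.Rodrigues(np.array(c["rvec"],float))[0]; t=np.array(c["tvec"],float).ravel()
    return c,R,t
def pts(c,R,t):
    v,u=np.mgrid[0:480,0:640]; z=c["range_z"]
    P=np.stack([(u-c["cx"])/c["fx"]*z,(v-c["cy"])/c["fy"]*z,z],-1)
    W=(P-t)@R; W[z==0]=np.nan
    return W
def ray(c,R,t,u,v,h):
    d=R.T@np.array([(u-c["cx"])/c["fx"],(v-c["cy"])/c["fy"],1]); o=-R.T@t
    return o+d*(h-o[2])/d[2]
def save(c,n): cv2.imwrite("pics/"+n+".png",c["img"][:,:,::-1])
E
python3 - <<'E'
from h import *
for n in("top","side"):
    c,R,t=cam(n); save(c,n); np.savez(""+n,W=pts(c,R,t)); print(n,-R.T@t,c["fx"])
s=arm.sense(); print(s["eef_pos"],s["eef_rot"],s["contact_force"],s["clock"],s["gripper_width"])
E
```

```text
top [ 435.97270455 -183.08265143  926.90367943] 623.0932937238881
side [190.50841143 380.65000964 628.03237916] 477.98441283978303
[209.81251384 588.15082331 230.19029833] [-5.35686584e-01 -3.09504804e+00  2.75028065e-03] [ 0.13339688  0.93359853 -0.64995267] 0.1 85.26197347519665
```

View pics/top.png

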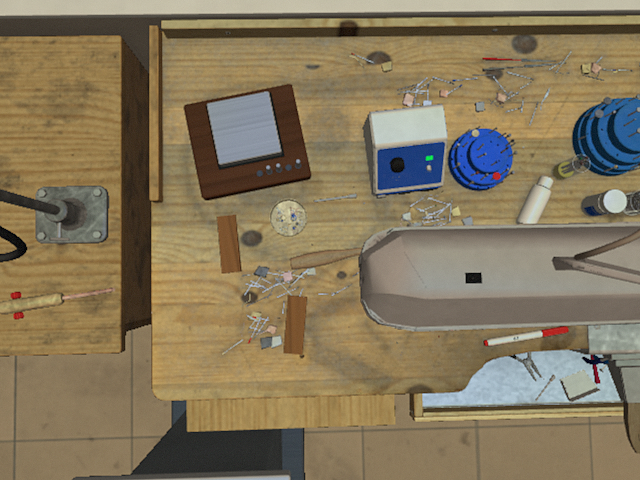

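View pics/side.png

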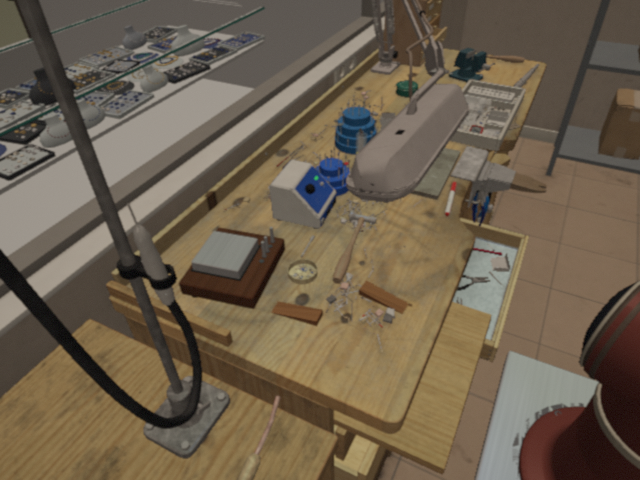

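Top view: the things that look like the wedge are the left one at (229,244) and the right one at (295,325). The stand is at (248,142), the dish at (289,217) and the hammer handle at (325,257). By the description I choose (229,244), the one farthest left. Next I'll measure it and check it in a close crop.

Run:
```python
from h import *
c,R,t=cam("top"); W=pts(c,R,t); img=c["img"]
hsv=cv2.cvtColor(img,cv2.COLOR_RGB2HSV)
print("wedge hsv",hsv[244,229],hsv[330,295],"bench",hsv[244,200],"stand",hsv[185,220])
def quad(m,box):
    k=np.zeros_like(m);x0,y0,x1,y1=box;k[y0:y1,x0:x1]=m[y0:y1,x0:x1]
    cs=cv2.findContours(k,0,2)[0]; a=max(cs,key=cv2.contourArea)
    return a,cv2.boxPoints(cv2.minAreaRect(a))
v=hsv[...,2]
for nm,box,th in(("wedge",(210,205,248,280),150),("stand",(170,75,325,208),125)):
    m=((v<th)).astype(np.uint8)*255
    m=cv2.morphologyEx(m,cv2.MORPH_CLOSE if nm=="stand" else cv2.MORPH_OPEN,np.ones((3,3)))
    a,q=quad(m,box); print(nm,cv2.contourArea(a),q.round(1).tolist())
    for p in q:
        h=42 if nm=="stand" else 5
        print("  ",p.round(1),ray(c,R,t,*p,h).round(1))
    cv2.polylines(img,[np.int32(q)],True,(0,255,0),1)
for p in[(229,225),(229,240),(229,265),(215,185),(245,130),(200,230),(240,290),(65,215),(450,270)]: print(p,W[p[1],p[0]].round(1))
cr=img[70:290,160:340]; cv2.imwrite("pics/crop1.png",cv2.resize(cr,None,fx=2.7,fy=2.7,interpolation=cv2.INTER_CUBIC)[:,:,::-1])
# tall things
z=W[...,2]; print("left post", np.nanmax(z[:,:150]), W[np.unravel_index(np.nanargmax(np.where(np.arange(640)[None]<150,z,np.nan)),z.shape)])
```

```text
wedge hsv [ 14 156 124] [ 15 162 120] bench [ 22  90 173] stand [ 13 159  69]
wedge 1781.5 [[210.0, 205.0], [247.0, 205.0], [247.0, 273.0], [210.0, 273.0]]
   [210. 205.] [545.7 -49.7   5. ]
   [247. 205.] [ 544.6 -104.4    5. ]
   [247. 273.] [ 443.9 -102.9    5. ]
   [210. 273.] [445.2 -48.7   5. ]
stand 11264.5 [[176.10000610351562, 104.9000015258789], [301.1000061035156, 80.19999694824219], [325.29998779296875, 202.60000610351562], [200.3000030517578, 227.3000030517578]]
   [176.1 104.9] [686.9  -8.2  42. ]
   [301.1  80.2] [ 720.6 -188.4   42. ]
   [325.3 202.6] [ 541.5 -219.1   42. ]
   [200.3 227.3] [509.8 -41.   42. ]
(229, 225) [515.5 -77.3   4.1]
(229, 240) [493.1 -77.2   5.8]
(229, 265) [456.1 -77.6  13.3]
(215, 185) [570.1 -62.2  40.1]
(245, 130) [ 644.1 -107.9   61.2]
(200, 230) [509.3 -33.7  -0.7]
(240, 290) [419.2 -92.    2.4]
(65, 215) [529.1 141.3  61.4]
(450, 270) [ 440.2 -355.   208.7]
left post 240.55656126665417 [493.75814196 143.95595658 240.55656127]
```

View pics/crop1.png

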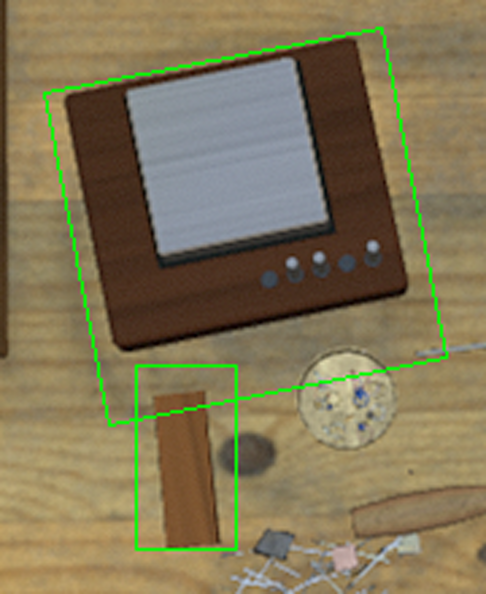

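The crop confirms the choice: the wedge runs from its thin end at about (227,217) to its thick end at (231,272), in front of the stand's front-left corner at about (205,198). The masks were too loose, so I'll refine them.

Run:
```python
from h import *
c,R,t=cam("top"); W=pts(c,R,t); hsv=cv2.cvtColor(c["img"],cv2.COLOR_RGB2HSV)
z=W[...,2]
def big(m,box):
    k=np.zeros(m.shape,np.uint8);x0,y0,x1,y1=box;k[y0:y1,x0:x1]=m[y0:y1,x0:x1]*255
    k=cv2.morphologyEx(k,cv2.MORPH_OPEN,np.ones((3,3)))
    return max(cv2.findContours(k,0,cv2.CHAIN_APPROX_NONE)[0],key=cv2.contourArea)
# stand by depth
m=(z>28)&(z<90); a=big(m,(170,75,325,208))
P=np.array([ray(c,R,t,*p[0],42)[:2] for p in a],np.float32)
r=cv2.minAreaRect(P); print("stand",r)
q=cv2.boxPoints(r); print(q.round(1).tolist())
m=(hsv[...,1]>130)&(hsv[...,2]<150); a=big(m,(205,209,250,282))
print(cv2.contourArea(a)); 
q=cv2.boxPoints(cv2.minAreaRect(a)); print(q.round(1).tolist())
hs=lambda p: 1.5 if p[1]<240 else 14
for p in q: print(p, ray(c,R,t,*p,hs(p)).round(1))
# edges (stand front-left corner pts)
F=np.array(r[0]); qq=cv2.boxPoints(r)
# front direction: robot side = low x ; axes
es=[(qq[i]-qq[i-1]) for i in range(4)]
ex=max(es,key=lambda e:e[0]/np.linalg.norm(e)); ex=ex/np.linalg.norm(ex); ey=np.array([-ex[1],ex[0]])
print("yaw",np.arctan2(ex[1],ex[0]),"centre",F,"foot",F-52*ex+62*ey)
```

```text
stand ((631.9013671875, -108.37434387207031), (141.10324096679688, 159.2657470703125), 10.720691680908203)
[[547.7999877929688, -43.29999923706055], [577.4000244140625, -199.6999969482422], [716.0, -173.5], [686.4000244140625, -17.0]]
992.5
[[216.60000610351562, 216.39999389648438], [235.6999969482422, 214.6999969482422], [240.8000030517578, 270.79998779296875], [221.6999969482422, 272.6000061035156]]
[216.58197 216.40164] [528.9 -58.8   1.5]
[235.69672 214.66394] [530.9 -87.1   1.5]
[240.80328 270.83606] [447.2 -94.7  14. ]
[221.68854 272.57376] [445.3 -66.9  14. ]
yaw 0.18711136 centre [ 631.90136719 -108.37434387] foot [569.27566051 -57.12962723]
```

Run:
```python
import numpy as np
W=np.load("side.npz")["W"]
for u,v in[(192,395),(165,300),(128,268),(150,265),(160,292),(134,225),(100,190),(70,100),(35,20),(30,280),(90,385),(190,340),(250,465)]:
    print((u,v),W[v,u].round(0))
```

```text
(192, 395) [473. 182. 133.]
(165, 300) [496. 158. 261.]
(128, 268) [527. 164. 299.]
(150, 265) [497. 160. 312.]
(160, 292) [496. 160. 275.]
(134, 225) [509. 153. 353.]
(100, 190) [528. 160. 391.]
(70, 100) [528. 157. 474.]
(35, 20) [530. 158. 533.]
(30, 280) [836. 127. 112.]
(90, 385) [703. 182.  -5.]
(190, 340) [482. 154. 197.]
(250, 465) [409. 182.  17.]
```

step_arm(rows=[1, -0.01, -0.058, 0, 0.13, 1, -0.021, -0.118, 0, 0.26, 1, -0.041, -0.174, 0, 0.39, 1, -0.086, -0.211, 0, 0.52, 1, -0.135, -0.245, 0, 0.65, 1, -0.181, -0.284, 0, 0.78, 1, -0.226, -0.321, 0, 0.91, 1, -0.268, -0.364, 0, 1.04], squeeze=40)

```text
clock: 1.2
eef_pos: [340.7, 154.0, 231.4]
eef_rot: [2.007, 2.416, 0.001]
contact_force: [0.7, 0.8, -0.3]
gripper_width: -0.7
gripper_force: 0.0
```

step_arm(rows=[1, -0.042, 0.005, 0.02, 0, 1, -0.085, 0.01, 0.045, 0, 1, -0.127, 0.015, 0.075, 0, 1, -0.17, 0.02, 0.105, 0, 1, -0.212, 0.025, 0.14, 0, 1, -0.254, 0.029, 0.17, 0, 1, -0.254, 0.029, 0.17, 0])

```text
clock: 2.08
eef_pos: [414.3, -89.6, 58.5]
eef_rot: [-2.004, -2.412, 0.003]
contact_force: [-0.5, 0.4, 1.0]
gripper_width: -0.0
gripper_force: 0.0
```

Run:
```python
from h import *
c,R,t=cam("wrist"); save(c,"wr1"); print(-R.T@t); W=pts(c,R,t); np.save("wr1",W)
s=arm.sense(); print(s["clock"],s["eef_pos"],s["contact_force"])
F=np.array([569.3,-57.1]);e=np.array([.983,.185]);d=s["eef_pos"][:2]-F;print(d@e,d@[-e[1],e[0]])
```

```text
[400.86334503 -12.71502663 200.76529921]
2.125 [415.08112942 -88.78437888  59.97350317] [-0.23791196  0.18802375 -0.09178978]
-157.45875986913367 -2.6152533814249583
```

View pics/wr1.png

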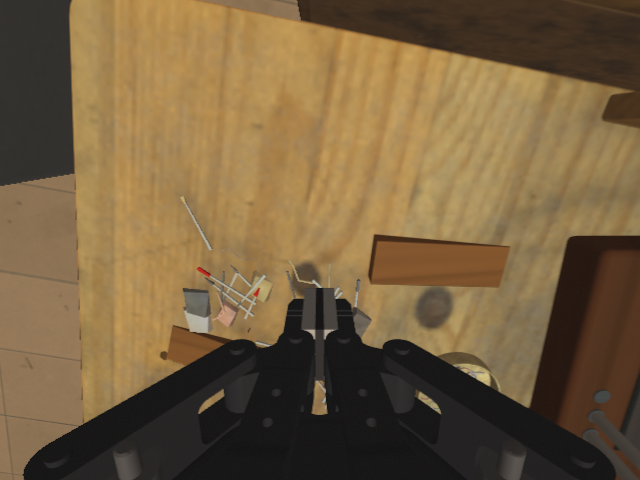

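Wrist view: the wedge runs from its thick end at (373,262) to its thin end at (505,267). The fingertips are at (319,300), behind it, with scraps around (330,290). I'll measure the wedge from here and check the scrap heights.

Run:
```python
from h import *
c,R,t=cam("wrist"); W=pts(c,R,t); hsv=cv2.cvtColor(c["img"],cv2.COLOR_RGB2HSV)
m=((hsv[...,1]>140)&(hsv[...,2]<175)).astype(np.uint8)*255
k=np.zeros_like(m);k[225:300,362:520]=m[225:300,362:520];k=cv2.morphologyEx(k,2,np.ones((3,3)))
a=max(cv2.findContours(k,0,2)[0],key=cv2.contourArea);print(cv2.contourArea(a))
q=cv2.approxPolyDP(a,6,True)[:,0];F=np.array([569.3,-57.1]);e=np.array([.983,.185]);n=np.array([-e[1],e[0]])
for p in q:
    w=ray(c,R,t,*map(float,p),1.5 if p[0]>440 else (14 if p[1]>250 else 14)); d=w[:2]-F; print(p,w.round(1),"stand:",round(d@e,1),round(d@n,1))
for u,v in[(307,275),(335,285),(357,292),(362,322),(197,300),(225,315),(345,240)]: print((u,v),W[v,u].round(1))
```

```text
5780.0
[367 278] [444.4 -89.6  14. ] stand: -128.7 -8.8
[495 286] [530.2 -84.9   1.5] stand: -43.6 -20.1
[505 247] [527.3 -58.2   1.5] stand: -41.5 6.7
[372 235] [441.2 -62.5  14. ] stand: -127.0 18.4
(307, 275) [ 4.090e+02 -1.005e+02 -1.000e-01]
(335, 285) [ 428.4 -104.8   -1.5]
(357, 292) [ 443.8 -107.2   -1.8]
(362, 322) [ 448.6 -120.8   12.1]
(197, 300) [ 343.  -126.3    9.5]
(225, 315) [ 361.  -135.6    6.5]
(345, 240) [428.4 -72.9  -0.9]
```

step_arm(rows=[1, 0, 0, 0.025, 0, 1, 0, 0, 0.045, 0, 1, 0, 0, 0.056, 0, 1, 0, 0.004, 0.056, 0, 1, 0, 0.008, 0.056, 0, 1, 0, 0.011, 0.056, 0, 1, 0, 0.011, 0.056, 0])

```text
clock: 3.05
eef_pos: [427.6, -86.5, 5.9]
eef_rot: [2.002, 2.42, 0.001]
contact_force: [0.2, 0.1, 0.4]
gripper_width: -0.3
gripper_force: 0.0
```

```bash
cat > w.py <<'E'
from h import *
import sys
def wedge(name=None,box=(205,205,255,290)):
    c,R,t=cam("top"); hsv=cv2.cvtColor(c["img"],cv2.COLOR_RGB2HSV)
    m=((hsv[...,1]>130)&(hsv[...,2]<150)&(hsv[...,2]>85)).astype(np.uint8)*255
    x0,y0,x1,y1=box;k=np.zeros_like(m);k[y0:y1,x0:x1]=m[y0:y1,x0:x1];k=cv2.morphologyEx(k,2,np.ones((3,3)))
    a=max(cv2.findContours(k,0,2)[0],key=cv2.contourArea)
    F=np.array([569.3,-57.1]);e=np.array([.983,.185]);n=np.array([-e[1],e[0]])
    q=cv2.boxPoints(cv2.minAreaRect(a))
    ym=q[:,1].mean()
    for p in q:
        d=ray(c,R,t,*p,1.5 if p[1]<ym else 14)[:2]-F; print(p.round(1),"stand:",round(d@e,1),round(d@n,1))
    if name: cv2.imwrite("pics/"+name+".png",cv2.resize(c["img"][90:310,150:350],None,fx=2.7,fy=2.7,interpolation=cv2.INTER_CUBIC)[:,:,::-1])
    s=arm.sense(); d=s["eef_pos"][:2]-F; print(s["clock"],"tool stand",(d@e).round(1),(d@n).round(1),"z",s["eef_pos"][2].round(1),"f",s["contact_force"].round(2))
E
python3 -c "
from w import *
wedge('t2')"
```

```text
[205. 252.] stand: -88.4 32.9
[250. 252.] stand: -102.1 -32.0
[250. 289.] stand: -155.6 -22.2
[205. 289.] stand: -142.0 41.5
3.1 tool stand -145.0 -2.6 z 5.7 f [0.67 0.22 0.56]
```

View pics/t2.png

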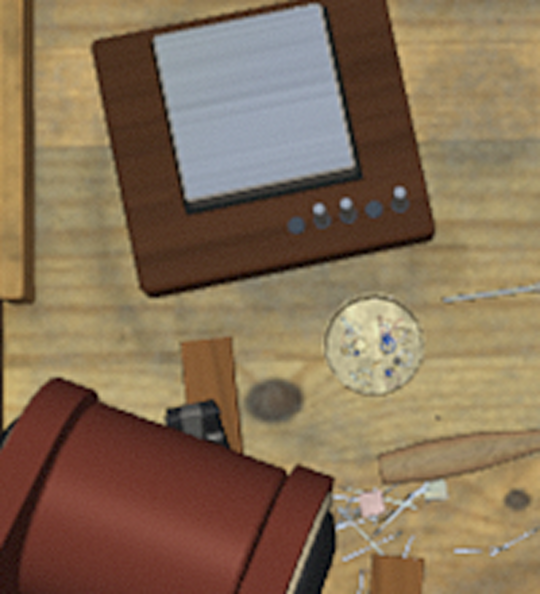

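The arm hides the wedge's back, but the thin end at crop (181–232,340) stays visible. I'll track its tip and sides while pushing.

```bash
cat >> w.py <<'E'
def tip():
    c,R,t=cam("top"); hsv=cv2.cvtColor(c["img"],cv2.COLOR_RGB2HSV)
    m=(hsv[...,1]>130)&(hsv[...,2]<150)&(hsv[...,2]>85)
    F=np.array([569.3,-57.1]);e=np.array([.983,.185]);n=np.array([-e[1],e[0]])
    L=[]
    for r in range(200,245):
        i=np.where(m[r,207:252])[0]
        if 15<=len(i)<=24: L.append((r,207+i[0]-.5,207+i[-1]+.5))
    L=np.array(L)
    if len(L): 
        top=L[0,0]-.5
        for r in L[[0,len(L)//2,-1]]:
            o=[]
            for u in r[1:]:
                d=ray(c,R,t,u,r[0],1.5+max(0,(r[0]-top)*.2))[:2]-F; o+=[round(float(d@e),1),round(float(d@n),1)]
            print(r,"stand L/R",o,"mid y",round((o[1]+o[3])/2,1))
    s=arm.sense(); d=s["eef_pos"][:2]-F; f=s["contact_force"];print(s["clock"],"tool stand",(d@e).round(1),(d@n).round(1),"z",s["eef_pos"][2].round(1),"f along/lat/z",(f[:2]@e).round(2),(f[:2]@n).round(2),f[2].round(2))
E
python3 -c "
from w import *
tip()"
```

```text
[216.  220.5 235.5] stand L/R [-40.6, 0.0, -45.2, -21.7] mid y -10.8
[227.  217.5 236.5] stand L/R [-56.0, 7.3, -61.8, -20.1] mid y -6.4
[238.  218.5 237.5] stand L/R [-72.5, 8.8, -78.3, -18.5] mid y -4.8
3.15 tool stand -145.2 -2.5 z 5.5 f along/lat/z -0.22 0.19 0.24
```

step_arm(rows=[1, 0, 0.002, 0, 0, 1, 0, 0.004, 0, 0, 1, 0, 0.006, 0, 0, 1, 0, 0.008, 0, 0, 1, 0, 0.008, 0, 0])

```text
clock: 3.78
eef_pos: [434.9, -84.8, 5.3]
eef_rot: [-2.003, -2.42, 0.0]
contact_force: [-0.5, 0.1, 0.4]
gripper_width: 0.0
gripper_force: 0.0
```

```bash
python3 -c "
from w import *
tip()"
```

```text
[215.  215.5 234.5] stand L/R [-37.7, 7.0, -43.4, -20.6] mid y -6.8
[224.  216.5 235.5] stand L/R [-51.3, 7.9, -57.1, -19.5] mid y -5.8
[232.  217.5 236.5] stand L/R [-63.4, 8.6, -69.2, -18.7] mid y -5.0
3.825 tool stand -137.3 -2.4 z 5.3 f along/lat/z -0.06 0.28 -0.36
```

step_arm(rows=[1, 0.0005, 0.0025, 0, 0, 1, 0.001, 0.005, 0, 0, 1, 0.0015, 0.0075, 0, 0, 1, 0.002, 0.01, 0, 0, 1, 0.002, 0.01, 0, 0])

```text
clock: 4.45
eef_pos: [444.5, -81.0, 5.4]
eef_rot: [2.003, 2.42, 0.0]
contact_force: [-0.5, -0.3, 0.6]
gripper_width: -0.3
gripper_force: 0.0
```

```bash
python3 -c "
from w import *
tip()"
```

```text
[208.  214.5 231.5] stand L/R [-27.1, 6.4, -32.3, -18.3] mid y -6.0
[218.  214.5 232.5] stand L/R [-42.0, 9.0, -47.5, -17.0] mid y -4.0
[244.  206.5 228.5] stand L/R [-77.8, 27.4, -84.5, -4.1] mid y 11.6
4.5 tool stand -127.2 -0.3 z 5.3 f along/lat/z -0.04 0.25 -0.02
```

```bash
cat >> w.py <<'E'
def edge():
    c,R,t=cam("top"); hsv=cv2.cvtColor(c["img"],cv2.COLOR_RGB2HSV)
    v=cv2.GaussianBlur(hsv[...,1],(3,3),0).astype(float)
    F=np.array([569.3,-57.1]);e=np.array([.983,.185]);n=np.array([-e[1],e[0]])
    for nm,cs,sg in(("L",(209,222),1),("R",(227,243),-1)):
        A=[]
        for r in range(207,228):
            g=np.clip(sg*np.gradient(v[r,cs[0]:cs[1]]),0,None); j=g.argmax(); s=slice(max(0,j-1),j+2)
            if g[j]<8: continue
            u=cs[0]+(g[s]*np.arange(len(g))[s]).sum()/g[s].sum()
            d=ray(c,R,t,u,r,2.5)[:2]-F; A.append((d@e,d@n))
        A=np.array(A); p=np.polyfit(A[:,0],A[:,1],1); rs=A[:,1]-np.polyval(p,A[:,0]); k=abs(rs)<2; p=np.polyfit(A[k,0],A[k,1],1)
        print(nm,len(A),k.sum(),"slope",p[0].round(3),"y at -35",np.polyval(p,-35).round(1))
E
python3 -c "
from w import *
edge()"
```

```text
L 20 19 slope -0.107 y at -35 8.9
R 21 21 slope -0.094 y at -35 -18.8
```

The wedge is sliding without turning, still about −0.1 rad off. I'll push right of its centre to turn it square and bring the tip onto the foot line.

step_arm(rows=[1, 0, -0.004, 0, 0, 1, -0.009, -0.004, 0, 0, 1, -0.009, 0, 0, 0, 1, -0.009, 0.002, 0, 0, 1, -0.009, 0.004, 0, 0, 1, -0.009, 0.006, 0, 0, 1, -0.009, 0.007, 0, 0, 1, -0.009, 0.007, 0, 0])

```text
clock: 5.55
eef_pos: [452.8, -88.4, 5.3]
eef_rot: [-2.003, -2.42, -0.0]
contact_force: [-0.6, 0.3, 0.0]
gripper_width: -0.2
gripper_force: 0.2
```

```bash
python3 -c "
from w import *
edge();tip()"
```

```text
L 15 15 slope -0.097 y at -35 12.2
R 16 12 slope -0.082 y at -35 -15.8
[204.  212.5 229.5] stand L/R [-20.6, 8.1, -25.8, -16.6] mid y -4.3
[214.  211.5 230.5] stand L/R [-35.2, 12.2, -41.0, -15.2] mid y -1.5
[233.  206.5 229.5] stand L/R [-61.8, 24.4, -68.8, -8.6] mid y 7.9
5.65 tool stand -120.3 -9.3 z 5.3 f along/lat/z -0.22 -0.28 -0.59
```

Run:
```python
from h import *
c,R,t=cam("wrist"); d,_,_=cam("side"); e,_,_=cam("top")
im=np.hstack([cv2.resize(c["img"][150:400,250:560],(400,323)),cv2.resize(d["img"][210:370,160:360],(400,323))])
im2=np.hstack([cv2.resize(e["img"][170:270,180:305],(400,277),interpolation=2),np.zeros((277,400,3),np.uint8)])
cv2.imwrite("pics/m3.png",np.vstack([im,im2])[:,:,::-1])
```

```text
(no output)
```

View pics/m3.png

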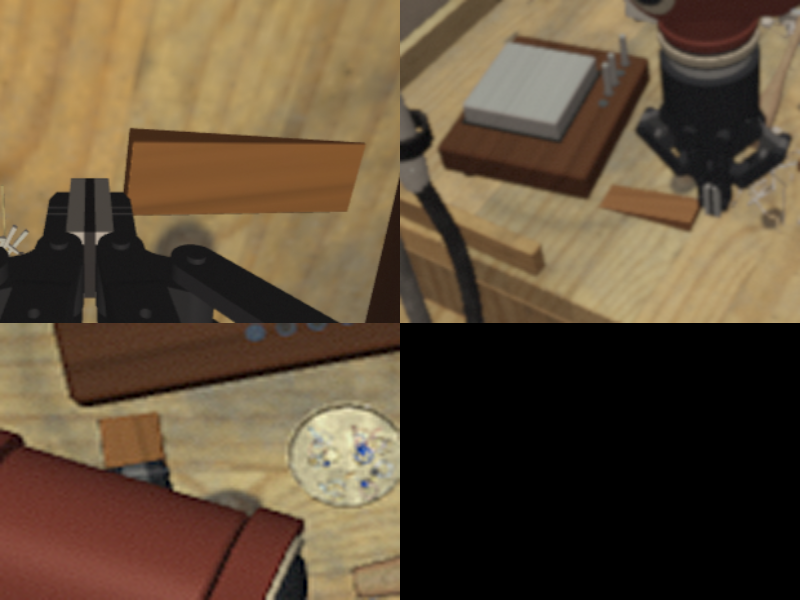

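The wrist crop shows the fingertip against the right part of the wedge's back. The thin end is roughly parallel to the stand's front edge. I'll measure the corners from this view.

```bash
cat >> w.py <<'E'
def wr():
    c,R,t=cam("wrist"); hsv=cv2.cvtColor(c["img"],cv2.COLOR_RGB2HSV)
    m=((hsv[...,1]>140)&(hsv[...,2]<175)&(hsv[...,2]>110)).astype(np.uint8)*255
    k=np.zeros_like(m);k[235:340,335:545]=m[235:340,335:545];k=cv2.morphologyEx(k,2,np.ones((3,3)))
    a=max(cv2.findContours(k,0,2)[0],key=cv2.contourArea)
    q=cv2.approxPolyDP(a,6,True)[:,0];F=np.array([569.3,-57.1]);e=np.array([.983,.185]);n=np.array([-e[1],e[0]])
    print(cv2.contourArea(a))
    for p in q:
        w=ray(c,R,t,*map(float,p),1.5 if p[0]>440 else 14); d=w[:2]-F; print(p,"stand:",round(d@e,1),round(d@n,1))
    W=pts(c,R,t); z=W[...,2]; mm=(z>33)&(z<50); mm[:, :400]=0
    P=W[mm]; D=(P[:,:2]-F); s=np.c_[D@e,D@n]
    print("stand pts",len(P), "xmin by y:",[(y,np.percentile(s[abs(s[:,1]-y)<4,0],2).round(1)) for y in range(-40,20,10) if (abs(s[:,1]-y)<4).sum()>20],"ymax",np.percentile(s[:,1],99).round(1) if len(P) else 0)
E
python3 -c "
from w import *
wr()"
```

```text
9184.5
[350 302] stand: -106.9 -2.5
[354 315] stand: -104.9 -8.9
[517 313] stand: -24.3 -15.0
[532 262] stand: -22.1 11.6
[354 260] stand: -105.8 17.3
stand pts 10876 xmin by y: [(-40, np.float64(-17.0)), (-30, np.float64(-17.2)), (-20, np.float64(-17.2)), (-10, np.float64(-17.3)), (0, np.float64(-17.5)), (10, np.float64(-17.4))] ymax 18.1
```

step_arm(rows=[1, 0, 0.002, 0, 0, 1, 0, 0.004, 0, 0, 1, 0, 0.006, 0, 0, 1, 0, 0.007, 0, 0, 1, 0, 0.007, 0, 0])

```text
clock: 6.48
eef_pos: [459.7, -87.2, 5.3]
eef_rot: [-2.003, -2.42, -0.0]
contact_force: [-0.2, -0.8, 0.3]
gripper_width: -0.2
gripper_force: 0.0
```

```bash
python3 -c "
from w import *
wr();tip()"
```

```text
9303.0
[531 255] stand: -16.1 15.0
[351 260] stand: -99.9 17.3
[348 300] stand: -100.6 -1.5
[354 315] stand: -97.8 -9.0
[518 307] stand: -17.2 -11.8
stand pts 13471 xmin by y: [(-40, np.float64(-16.9)), (-30, np.float64(-16.9)), (-20, np.float64(-17.0)), (-10, np.float64(-17.1)), (0, np.float64(-17.3)), (10, np.float64(-17.2))] ymax 18.2
[200.  208.5 226.5] stand L/R [-13.6, 12.7, -19.0, -13.4] mid y -0.4
[209.  208.5 227.5] stand L/R [-27.0, 15.1, -32.8, -12.4] mid y 1.3
[227.  206.5 230.5] stand L/R [-53.1, 22.7, -60.3, -11.7] mid y 5.5
6.575 tool stand -113.3 -9.3 z 5.3 f along/lat/z -0.37 -0.57 -1.35
```

step_arm(rows=[1, 0, -0.004, 0, 0, 1, 0.0125, -0.004, 0, 0, 1, 0.0125, 0, 0, 0, 1, 0.0125, 0.004, 0, 0, 1, 0.0125, 0.008, 0, 0, 1, 0.0125, 0.012, 0, 0, 1, 0.0125, 0.016, 0, 0, 1, 0.0125, 0.016, 0, 0])

```text
clock: 7.58
eef_pos: [473.4, -72.0, 5.4]
eef_rot: [2.003, 2.42, 0.0]
contact_force: [0.1, 0.3, -0.1]
gripper_width: 0.0
gripper_force: 0.0
```

```bash
python3 -c "
from w import *
wr();tip()"
```

```text
7613.0
[526 277] stand: 0.0 16.4
[353 288] stand: -82.3 16.7
[349 301] stand: -83.9 10.4
[362 339] stand: -77.4 -9.0
[493 329] stand: -11.0 -11.6
[505 289] stand: -8.8 10.2
[525 285] stand: 0.3 12.3
stand pts 15528 xmin by y: [(-40, np.float64(11.5)), (-30, np.float64(-3.7)), (-20, np.float64(-16.7)), (-10, np.float64(-16.8)), (0, np.float64(-16.8)), (10, np.float64(-16.9))] ymax 18.5
[200.  206.5 225.5] stand L/R [-13.0, 15.6, -18.7, -11.9] mid y 1.8
[203.  207.5 226.5] stand L/R [-17.7, 15.0, -23.5, -12.6] mid y 1.2
[217.  206.5 227.5] stand L/R [-38.3, 20.1, -44.6, -10.2] mid y 5.0
7.675 tool stand -97.3 3.2 z 5.3 f along/lat/z -0.28 0.17 0.34
```

step_arm(rows=[1, 0, 0.002, 0, 0, 1, 0, 0.004, 0, 0, 1, 0, 0.006, 0, 0, 1, 0, 0.006, 0, 0])

```text
clock: 8.18
eef_pos: [479.1, -70.8, 5.4]
eef_rot: [2.003, 2.42, 0.0]
contact_force: [0.1, 0.2, -0.2]
gripper_width: 0.1
gripper_force: 0.0
```

step_arm(rows=[1, 0, 0.0015, 0, 0, 1, 0, 0.003, 0, 0, 1, 0, 0.003, 0, 0])

```text
clock: 8.55
eef_pos: [482.0, -70.3, 5.3]
eef_rot: [2.003, 2.42, 0.0]
contact_force: [0.4, -0.3, -0.3]
gripper_width: -0.1
gripper_force: 0.0
```

step_arm(rows=[1, 0, 0.0015, 0, 0, 1, 0, 0.003, 0, 0, 1, 0, 0.003, 0, 0])

```text
clock: 8.93
eef_pos: [485.0, -69.7, 5.3]
eef_rot: [2.003, 2.42, 0.0]
contact_force: [0.6, 0.2, 0.1]
gripper_width: -0.1
gripper_force: 0.0
```

step_arm(rows=[1, 0, 0.001, 0, 0, 1, 0, 0.002, 0, 0, 1, 0, 0.002, 0, 0])

```text
clock: 9.3
eef_pos: [486.9, -69.3, 5.3]
eef_rot: [2.003, 2.42, 0.0]
contact_force: [0.3, 0.2, -0.2]
gripper_width: 0.0
gripper_force: 0.0
```

step_arm(rows=[1, 0, 0.001, 0, 0, 1, 0, 0.002, 0, 0, 1, 0, 0.002, 0, 0])

```text
clock: 9.68
eef_pos: [488.9, -69.0, 5.3]
eef_rot: [2.003, 2.42, 0.0]
contact_force: [-0.3, -0.6, 0.2]
gripper_width: -0.1
gripper_force: 0.0
```

```bash
python3 -c "
from w import *
wr();tip()"
```

```text
6055.0
[525 278] stand: 15.3 16.0
[349 289] stand: -68.4 16.3
[362 339] stand: -61.7 -8.8
[462 332] stand: -10.5 -13.2
[471 287] stand: -9.4 11.3
[524 286] stand: 15.6 11.9
stand pts 16907 xmin by y: [(-30, np.float64(11.0)), (-20, np.float64(-3.3)), (-10, np.float64(-16.6)), (0, np.float64(-16.7)), (10, np.float64(-16.8))] ymax 18.6
[201.  206.5 237.5] stand L/R [-14.4, 15.9, -23.8, -29.1] mid y -6.6
[202.  206.5 240.5] stand L/R [-15.9, 16.2, -26.2, -33.2] mid y -8.5
[202.  206.5 240.5] stand L/R [-15.9, 16.2, -26.2, -33.2] mid y -8.5
9.775 tool stand -81.3 3.2 z 5.3 f along/lat/z 0.07 -0.27 -0.19
```

step_arm(rows=[1, 0, 0.001, 0, 0, 1, 0, 0.002, 0, 0, 1, 0, 0.002, 0, 0])

```text
clock: 10.15
eef_pos: [490.8, -68.6, 5.3]
eef_rot: [2.003, 2.42, 0.0]
contact_force: [-0.4, -0.2, 0.2]
gripper_width: 0.2
gripper_force: 0.0
```

step_arm(rows=[1, 0, 0.001, 0, 0, 1, 0, 0.002, 0, 0, 1, 0, 0.002, 0, 0])

```text
clock: 10.52
eef_pos: [492.2, -68.2, 5.2]
eef_rot: [-2.002, -2.419, 0.001]
contact_force: [-3.2, -0.5, 1.9]
gripper_width: -0.1
gripper_force: 2.0
```

step_arm(rows=[1, 0, 0.001, 0, 0, 1, 0, 0.002, 0, 0, 1, 0, 0.002, 0, 0])

```text
clock: 10.9
eef_pos: [493.1, -68.0, 5.1]
eef_rot: [-2.001, -2.418, 0.004]
contact_force: [-7.8, -1.5, 5.7]
gripper_width: -0.1
gripper_force: 4.9
```

Contact found: the push rose to 8 N. I'll ease off and check that the stand hasn't moved.

step_arm(rows=[1, 0, -0.004, 0, 0, 1, 0, -0.012, 0, 0, 1, 0, -0.02, 0, 0, 1, 0, -0.02, -0.03, 0, 1, 0, -0.02, -0.07, 0, 1, 0, -0.02, -0.07, 0])

```text
clock: 11.65
eef_pos: [477.6, -72.5, 79.2]
eef_rot: [1.998, 2.414, 0.005]
contact_force: [0.7, -1.4, -0.1]
gripper_width: 0.1
gripper_force: 0.0
```

```bash
cat >> w.py <<'E'
def stand():
    F=np.array([569.3,-57.1]);e=np.array([.983,.185]);n=np.array([-e[1],e[0]])
    c,R,t=cam("wrist"); W=pts(c,R,t); z=W[...,2]; hsv=cv2.cvtColor(c["img"],cv2.COLOR_RGB2HSV)
    mm=(z>33)&(z<52);P=W[mm]; D=P[:,:2]-F; s=np.c_[D@e,D@n]
    k=(s[:,0]<15)&(s[:,0]>-14)&(s[:,1]<14)&(s[:,1]>-100)&(abs(P[:,2]-42)<5)
    A=np.c_[s[k],np.ones(k.sum())]; print("wood plane slope x,y, z@corner",np.linalg.lstsq(A,P[k,2],rcond=None)[0].round(4),k.sum())
    q=[np.percentile(s[abs(s[:,1]-y)<3,0],2) for y in(-20,-10,0,10)];print("front edge",np.round(q,1),"left",np.percentile(s[:,1],99).round(1))
    c,R,t=cam("top"); W=pts(c,R,t); z=W[...,2]; hs=cv2.cvtColor(c["img"],cv2.COLOR_RGB2HSV)
    k=np.zeros(z.shape,np.uint8); k[75:208,170:325]=((z>28)&(z<90))[75:208,170:325]*255
    a=max(cv2.findContours(k,0,1)[0],key=cv2.contourArea); b=np.float32([ray(c,R,t,*p[0],42)[:2] for p in a]); print("top",cv2.minAreaRect(b))
    D=W[...,:2]-F; x=D@e;y=D@n
    k=(x>-10)&(x<120)&(y<12)&(y>-130)&(abs(z-41)<6); A=np.c_[x[k],y[k],np.ones(k.sum())]; print("top plane",np.linalg.lstsq(A,z[k],rcond=None)[0].round(4))
E
python3 -c "
from w import *
wr();stand()
s=arm.sense();print(s['clock'],s['eef_pos'],s['contact_force'])"
```

```text
2611.5
[362 235] stand: -65.2 16.5
[360 272] stand: -65.5 -9.2
[433 269] stand: -17.1 -7.1
[437 235] stand: -17.0 16.5
stand pts 18482 xmin by y: [(-40, np.float64(-16.5)), (-30, np.float64(-16.5)), (-20, np.float64(-16.4)), (-10, np.float64(-16.2)), (0, np.float64(-16.2)), (10, np.float64(-16.1))] ymax 18.4
wood plane slope x,y, z@corner [ 1.50000e-03 -0.00000e+00  4.14853e+01] 5758
front edge [-16.6 -16.2 -16.4 -16.3] left 18.4
top ((631.8522338867188, -108.3836441040039), (141.2033233642578, 159.2657012939453), 10.720660209655762)
top plane [-1.30000e-03 -1.40000e-03  4.22431e+01]
11.8 [474.18158752 -71.39707298  74.43086748] [ 0.35155063 -0.52657177 -0.18515842]
```

step_arm(rows=[1, -0.001, 0.035, 0, 0, 1, -0.002, 0.07, 0, 0, 1, -0.003, 0.095, 0, 0, 1, -0.003, 0.095, 0.015, 0, 1, -0.003, 0.095, 0.025, 0, 1, -0.003, 0.095, 0.029, 0, 1, -0.003, 0.095, 0.029, 0])

```text
clock: 12.68
eef_pos: [567.8, -56.8, 45.5]
eef_rot: [-2.003, -2.419, 0.001]
contact_force: [0.2, -0.6, -0.6]
gripper_width: 0.1
gripper_force: 0.0
```

```bash
python3 -c "
from w import *
tip()"
```

```text
[222.  213.5 229.5] stand L/R [-47.3, 11.9, -52.2, -11.3] mid y 0.3
[226.  211.5 229.5] stand L/R [-52.6, 15.9, -58.1, -10.2] mid y 2.9
[230.  211.5 227.5] stand L/R [-58.5, 16.9, -63.4, -6.2] mid y 5.3
12.725 tool stand -0.9 0.4 z 46.2 f along/lat/z 0.06 -0.84 1.07
```

Over the corner. I'll press down in small steps, watching force against height.

step_arm(rows=[1, 0, 0, 0.002, 0, 1, 0, 0, 0.004, 0, 1, 0, 0, 0.005, 0, 1, 0, 0, 0.005, 0])

```text
clock: 13.22
eef_pos: [569.1, -56.8, 42.2]
eef_rot: [2.003, 2.42, -0.0]
contact_force: [-2.3, 0.2, 5.4]
gripper_width: -0.0
gripper_force: 2.5
```

step_arm(rows=[1, 0, 0, 0.001, 0, 1, 0, 0, 0.002, 0, 1, 0, 0, 0.002, 0])

```text
clock: 13.6
eef_pos: [569.1, -56.8, 42.0]
eef_rot: [-2.002, -2.42, 0.001]
contact_force: [-8.5, 1.9, 14.9]
gripper_width: 0.2
gripper_force: 7.9
```

step_arm(rows=[1, 0, 0, 0.001, 0, 1, 0, 0, 0.002, 0, 1, 0, 0, 0.002, 0])

```text
clock: 13.98
eef_pos: [569.2, -56.8, 41.9]
eef_rot: [-2.002, -2.419, 0.002]
contact_force: [-14.5, 2.9, 26.8]
gripper_width: -0.1
gripper_force: 13.1
```

step_arm(rows=[1, 0, -0.001, 0, 0, 1, 0, -0.002, 0, 0, 1, 0, -0.002, 0, 0])

```text
clock: 14.35
eef_pos: [569.0, -56.8, 41.9]
eef_rot: [2.002, 2.419, 0.004]
contact_force: [-6.6, 3.6, 20.1]
gripper_width: -0.1
gripper_force: 10.3
```

```bash
python3 -c "
from w import *
stand()
tip()
s=arm.sense();print(s['clock'],s['eef_pos'],s['contact_force'],s['moment'])
import cv2
c,_,_=cam('side');cv2.imwrite('pics/s4.png',cv2.resize(c['img'][210:350,160:360],None,fx=3.5,fy=3.5,interpolation=2)[:,:,::-1])
"
```

```text
wood plane slope x,y, z@corner [2.80000e-03 1.60000e-03 4.15226e+01] 1378
front edge [ 21.6  19.   15.7 -13.3] left 18.7
top ((632.283935546875, -110.1962661743164), (141.02935791015625, 155.34381103515625), 10.720657348632812)
top plane [ 2.00000e-03 -2.60000e-03  4.20458e+01]
[221.  213.5 229.5] stand L/R [-45.8, 11.6, -50.7, -11.6] mid y 0.0
[226.  212.5 229.5] stand L/R [-52.9, 14.4, -58.1, -10.2] mid y 2.1
[230.  211.5 226.5] stand L/R [-58.6, 16.9, -63.1, -4.7] mid y 6.1
14.5 tool stand -0.2 0.3 z 41.9 f along/lat/z -6.92 4.6 20.91
14.5 [569.05153969 -56.84006461  41.8897477 ] [-7.64818865  3.24247256 20.90613488] [ 0.74338776  1.25571413 -0.01023797]
```

View pics/s4.png

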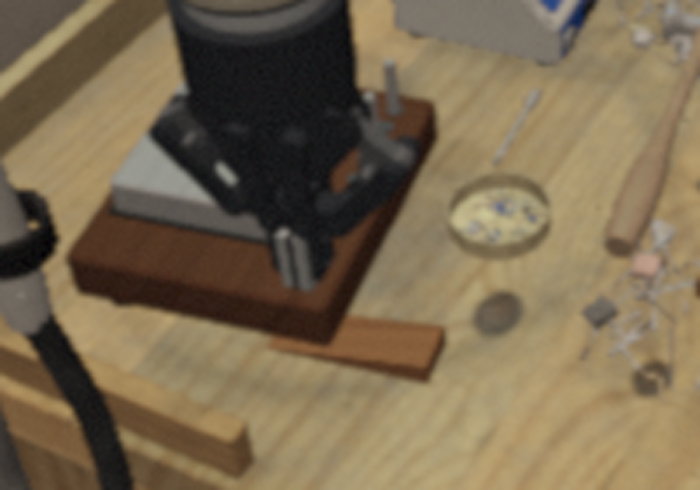

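The side view shows the wedge under the front-left foot and the fingertips on the bare corner. The height dropped only about 0.3 mm by 27 N. I'll unload and reload once to feel for any rock.

step_arm(rows=[1, 0, -0.001, -0.002, 0, 1, 0, -0.001, -0.0035, 0, 1, 0, -0.001, -0.0035, 0])

```text
clock: 14.92
eef_pos: [567.4, -57.5, 42.2]
eef_rot: [2.002, 2.418, 0.003]
contact_force: [1.3, 1.4, 6.3]
gripper_width: 0.0
gripper_force: 3.5
```

step_arm(rows=[1, 0, 0, -0.0005, 0, 1, 0, 0, -0.0005, 0])

```text
clock: 15.18
eef_pos: [567.2, -57.5, 42.2]
eef_rot: [2.002, 2.418, 0.002]
contact_force: [3.9, 0.8, 4.9]
gripper_width: 0.2
gripper_force: 2.7
```

step_arm(rows=[1, 0, 0, 0.001, 0, 1, 0, 0, 0.001, 0])

```text
clock: 15.42
eef_pos: [567.2, -57.5, 42.1]
eef_rot: [2.002, 2.419, 0.002]
contact_force: [1.6, 1.4, 10.9]
gripper_width: -0.0
gripper_force: 5.3
```

step_arm(rows=[1, 0, 0, 0.001, 0, 1, 0, 0, 0.001, 0])

```text
clock: 15.68
eef_pos: [567.2, -57.5, 41.9]
eef_rot: [2.002, 2.419, 0.001]
contact_force: [-2.9, 2.3, 14.6]
gripper_width: -0.2
gripper_force: 7.9
```

step_arm(rows=[1, 0, 0, 0.002, 0, 1, 0, 0, 0.002, 0])

```text
clock: 15.92
eef_pos: [567.3, -57.5, 41.8]
eef_rot: [2.003, 2.42, 0.001]
contact_force: [-7.8, 2.5, 26.3]
gripper_width: 0.4
gripper_force: 13.2
```

There is no rock: the height gives evenly, 0.4 mm over 21 N. I'll trim the sideways load, check that the stand stays put, then hand in while pressing.

step_arm(rows=[1, 0, -0.001, 0, 0, 1, 0, -0.0015, 0, 0, 1, 0, -0.0015, 0, 0, 1, 0, -0.0015, 0, 0, 1, 0, -0.0015, 0, 0])

```text
clock: 16.55
eef_pos: [567.2, -57.5, 41.8]
eef_rot: [2.001, 2.418, 0.005]
contact_force: [-3.1, 3.5, 21.9]
gripper_width: 0.1
gripper_force: 11.1
```

```bash
python3 -c "
from w import *
stand()
tip()"
```

```text
wood plane slope x,y, z@corner [-1.12000e-02  1.30000e-03  4.14782e+01] 1490
front edge [ 19.2  16.9  14.6 -13.7] left 18.7
top ((632.0, -108.53844451904297), (140.97048950195312, 158.70730590820312), 10.720691680908203)
top plane [ 2.30000e-03 -2.30000e-03  4.21202e+01]
[223.  214.5 229.5] stand L/R [-49.1, 10.7, -53.6, -11.0] mid y -0.2
[227.  213.5 229.5] stand L/R [-54.7, 13.3, -59.5, -9.9] mid y 1.7
[230.  212.5 227.5] stand L/R [-58.8, 15.5, -63.4, -6.2] mid y 4.7
16.7 tool stand -2.2 -0.0 z 41.8 f along/lat/z -2.11 4.97 22.36
```

```bash
python3 -c "
from bench import arm
print(arm.hand_in())"
```

```text
the job is handed in; nothing more can be done
None
```

I pushed the wedge under the front-left foot until it filled the gap, and handed the job in while pressing that corner with about 22 N; the stand did not rock or move and measured level to within about 0.3 mm.

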